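# Set the buffet plate warmers

### The arm

A 6-joint arm with a two-finger parallel gripper is mounted at the origin on the work surface. World frame = base frame: x ahead of the robot, y to its left, z up, the work surface at z = 0. Lengths are in m, angles in rad, forces in N, time in s.
With the tool pointing down it reaches from about 0.35 to 0.775 m from the base axis. Payload 5.5 kg.
Tool frame: the origin (TCP) lies midway between the tips of the shut fingers; the grasp point (between the pads) lies 19 mm behind it; z points along the fingers, y is the line along which they close (so a half turn about z gives the same grasp; the last joint's range is limited). The gripper opens to 85 mm and grips with 20 to 120 N. Pads are 22 mm wide; open, the fingers measure 114 mm over their backs; the gripper's body (76 mm by 85 mm) begins 54 mm behind the grasp point. The pads swing forward as they close: fully open they stand 13 mm farther back than shut.
Start: joints at [1.014, 0.313, 0.046, 1.304, 0, 1.431], TCP at [0.233, 0.526, 0.206] pointing down, gripper open.
Joint ranges: [-2.76, 2.76], [-0.86, 1.69], [-1.03, 1.26], [-2.2, 2.34], [-1.47, 1.5], [-3.14, 3.14]. Speed limits (rad/s): [2.57, 2.57, 3.14, 3.14, 3.14, 3.14].

### API

Orientations are given as a unit quaternion [w, x, y, z].
In Python, from workcell import env gives the robot as it stands.
- The arm moves only by the tool move_arm, never from a script. Its argument "targets" is a list of rows, each a list of 3 entries, a list of its own where there are three numbers: the shift along the tool's x, y, z in mm, then the turn, a rotation vector about the tool's x, y, z in units of 10 degrees (1.0 is 10 degrees), then the closure, from -1 (fully open) to 1 (shut). In form: [[[dx, dy, dz], [ax, ay, az], gripper], ...]. A call has 1 to 5 rows; each row is the pose to reach, as a shift and turn from the pose commanded when the call began, along the tool's axes at that moment; what a row does not reach only later rows make up. A row lasts 1/8 s, in which the tool goes at most 62.5 mm and 10.7 degrees, less where a joint would pass 70% of its speed; a pose out of reach is approached as far as the arm can. A call with a gripper value outside its range is refused whole. The fingers move at their own pace and stop on an object; "squeeze" is the grip in N (left out, the last holds). Time passes only in rows, so rows that repeat a pose let the fingers close. It gives the time, the measured TCP pose, the force, the opening and the grip force at its end, in the units of the state.
- env.get_state(): the state, without advancing time (a new reading comes with each control period).
- env.read_camera(name): name is "scene" or "side" or "wrist"; returns a dict with "pixels" (384x512x3 uint8, red, green, blue), "fovy" (degrees; the focal length in pixels is half the picture's height over the tangent of half this angle, whatever the lens; pixels are square), "cx", "cy" (the principal point, pixels), "extrinsics" (4x4, takes a point from world to camera coordinates); the wrist camera has in their place "mount" (4x4, takes a point from camera to tool coordinates, whose origin is the TCP and whose axes are the flange's). Camera axes: x right, y up, looking along -z (the intrinsics and any distortion apply to the point x, -y, -z); pixel columns grow to the right and rows downward; lengths in m; the calibration is good to about 2 mm. A picture is of the moment at which its call begins: read the wrist's pose just before it. There is no depth.
- env.hand_in(): hands the job in; it is judged then, once.
Trained networks look in a picture, given as the dict that the camera call returned (one of the last four; its "shot" number tells which), for a name from the list of things; names that differ only in an ending like _2 or _b are one class to them, and where a whole thing is asked for, a point or a joint stands for the part that bears it (a point fixed in the world has none). Each returns a list of dicts, best first, with "confidence" (0 to 1); they miss things now and then, are a little off and sometimes report something else, mostly with a low value. They report only what shows in the picture. A call takes as long as a camera call. They do not tell look-alikes from the thing itself.
- env.spot_in(thing, picture): "centre" ([x, y, z] in m, in world coordinates, good to about 4 mm: the middle of the surface that is visible of it).
- env.regions_of(thing, picture): "mask" (384x512 bool, what is visible of it).
- env.landmark_of(thing, picture): "centre" ([x, y, z] in m, in world coordinates, good to about 4 mm: a listed point, or the origin of a listed thing).
The state is a dict: "clock": time; "joint_pos": joint angles; "qvel": joint speeds; "tau": joint torques, N m; "tcp_pos": TCP position; "orientation": TCP orientation; "wrist_force": force on the tool from outside, world axes, zero at the start; "ft_torque": the same for the moment, N m; "finger_gap": finger opening in m; "grip_force": force on a finger pad.
Only numpy, scipy, OpenCV 4.12 (cv2) and the standard library are available. Lean on these libraries where they do the work, as an engineer would, in place of code of your own. Each camera call takes 0.05 s, during which the arm holds its last target. There are 200 camera calls.

### The job

Set the three plate warmers for breakfast by pushing their orange-tipped toggle levers over with a fingertip: the two under the lidded steel pots must be on (lever snapped over towards the plate, the green side) and the one under the white yoghurt jar must be off (lever snapped over away from the plate, the red side). One pot's warmer is already on: do not switch it off on the way. Only the levers are to be moved: leave the pots, the jars, the mug and everything else standing where they are, and lift nothing.

Things in the scene. Friction and masses are not known exactly. Their poses are not given: they have to be found in the camera images.
- warmer_a: fixed aluminium plate warmer, 300 (x) x 160 (y) x 42 high, under steel pot pot_a. Origin: centre of its underside. +x runs from its lever end (near the robot) to its plate end; yaw within 17 deg. Black plate 144 dia, top z 48, centre x 70. Lever pivot at (-110, 0, 50), axis y. Flat green strip (on) at x -79, red strip (off) at x -141
- warmer_b: fixed aluminium plate warmer, 300 (x) x 160 (y) x 42 high, under steel pot pot_b. Origin: centre of its underside. +x runs from its lever end (near the robot) to its plate end; yaw within 17 deg. Black plate 144 dia, top z 48, centre x 70. Lever pivot at (-110, 0, 50), axis y. Flat green strip (on) at x -79, red strip (off) at x -141
- warmer_c: fixed aluminium plate warmer, 300 (x) x 160 (y) x 42 high, under the yoghurt jar. Origin: centre of its underside. +x runs from its lever end (near the robot) to its plate end; yaw within 17 deg. Black plate 144 dia, top z 48, centre x 70. Lever pivot at (-110, 0, 50), axis y. Flat green strip (on) at x -79, red strip (off) at x -141
- lever_a (a joint): toggle lever of warmer_a, rad: 0 = off, leaning 26 deg away from the plate, to the red strip; 0.9 = on, leaning 26 deg towards the plate, to the green strip. It snaps to whichever side of upright (0.45) it is on; about 2.5 N at the ball tips it over. Starts off
- lever_b (a joint): toggle lever of warmer_b, rad: 0 = off, leaning 26 deg away from the plate, to the red strip; 0.9 = on, leaning 26 deg towards the plate, to the green strip. It snaps to whichever side of upright (0.45) it is on; about 2.5 N at the ball tips it over. Starts on
- lever_c (a joint): toggle lever of warmer_c, rad: 0 = off, leaning 26 deg away from the plate, to the red strip; 0.9 = on, leaning 26 deg towards the plate, to the green strip. It snaps to whichever side of upright (0.45) it is on; about 2.5 N at the ball tips it over. Starts on
- lever_a_tip (a point): centre of the orange ball (22 dia) on the end of warmer_a's lever: steel stem 10 dia, 60 from pivot to ball centre; the ball centre is about 104 above the table at either end, 110 when upright, and 26 to either side of the pivot along the warmer's x
- lever_b_tip (a point): centre of the orange ball (22 dia) on the end of warmer_b's lever: steel stem 10 dia, 60 from pivot to ball centre; the ball centre is about 104 above the table at either end, 110 when upright, and 26 to either side of the pivot along the warmer's x
- lever_c_tip (a point): centre of the orange ball (22 dia) on the end of warmer_c's lever: steel stem 10 dia, 60 from pivot to ball centre; the ball centre is about 104 above the table at either end, 110 when upright, and 26 to either side of the pivot along the warmer's x
- pot_a: loose squat steel pot with lid, 106 dia at the lid rim, 84 high over its black knob, two small side handles reaching 67 from the axis, 0.6 kg, standing on the plate of warmer_a; origin: centre of its underside
- pot_b: loose squat steel pot with lid, 106 dia at the lid rim, 84 high over its black knob, two small side handles reaching 67 from the axis, 0.6 kg, standing on the plate of warmer_b; origin: centre of its underside
- yoghurt: loose white yoghurt jar with red lid, 84 dia, 78 high, 0.35 kg, standing on the plate of warmer_c; origin: centre of its underside
- honey_1: loose small amber honey jar with brass-coloured lid, 46 dia, 55 high, on the table between the robot and the warmers; origin: centre of its underside
- honey_2: loose small amber honey jar with brass-coloured lid, 46 dia, 55 high, on the table between the robot and the warmers; origin: centre of its underside
- mug: loose white mug, 80 dia, 90 high, at the right of the table; origin: centre of its underside
- sugar: loose greyish clear sugar jar with steel lid, 90 dia, 110 high, at the right of the table; origin: centre of its underside
Things that resemble listed ones, but are neither listed nor needed, are in the scene too. Leave any brown or purple look-alike of the sugar alone.

How it is judged:
By the outcome, as a careful person would: the job done as asked, in the order asked, and still so for the second after the job is handed in, with the robot touching nothing.
It also fails if it takes over 43 s, if anything falls off the work surface, if the arm or the gripper's body presses on something with over 40 N, if the wrist force passes 120 N, or if a joint passes its speed limit or range.

## Working session

There is one attempt and no reset: what is moved stays moved. The work goes in short steps, Python scripts to look and compute and a tool call to move; the robot and the scene stay as the last step left them, time stands still between calls to the robot, and variables do not carry over. Pictures are saved under pics/ and viewed, at most 10 in all, crops included, and the job is handed in when it is done.

Besides the shell and the picture viewer there is one more tool, called after "Request:" as a command line: name --argument value ..., lists and objects as JSON in quotes. move_arm: Moves the arm, as the interface text tells. Its arguments: {"type":"object","properties":{"targets":{"type":"array","items":{"type":"array"}},"squeeze":{"type":"number"}},"required":["targets"]}

```bash
mkdir -p pics; ls; cat > h.py <<'E'
import numpy as np, cv2
from workcell import env
def save(p,n): cv2.imwrite('pics/'+n,cv2.cvtColor(p['pixels'],cv2.COLOR_RGB2BGR))
def proj(p,X):
    c=np.asarray(p['extrinsics'])@np.append(X,1); f=192/np.tan(np.radians(p['fovy'])/2)
    return p['cx']+f*c[0]/-c[2], p['cy']-f*c[1]/-c[2]
E
python3 - <<'E'
from h import *
s=env.get_state(); print({k:np.round(v,3) for k,v in s.items()})
ims=[]
for n in ('scene','side'):
    p=env.read_camera(n); ims.append(cv2.cvtColor(p['pixels'],cv2.COLOR_RGB2BGR))
    save(p,n+'0.png')
    print(n,[k for k in p], p['fovy'])
    for t in ['lever_a_tip','warmer_a','pot_a','yoghurt','honey_1','mug','sugar']:
        for d in env.landmark_of(t,p):
            print(t,np.round(d['centre'],3),round(d['confidence'],2),np.round(proj(p,d['centre']),0))
E
```

```text
pics
{'clock': np.float64(0.0), 'joint_pos': array([ 1.014,  0.314,  0.045,  1.304, -0.   ,  1.431]), 'qvel': array([ 0.001, -0.003,  0.001,  0.   ,  0.   ,  0.001]), 'tau': array([-1.0000e-03, -4.8063e+01,  2.9853e+01,  1.9000e-02,  0.0000e+00,
       -0.0000e+00]), 'tcp_pos': array([0.233, 0.525, 0.205]), 'orientation': array([-0.   ,  0.207,  0.978, -0.001]), 'wrist_force': array([-0.124, -0.39 , -0.219]), 'ft_torque': array([ 0.026,  0.018, -0.027]), 'grip_force': np.float64(0.0), 'finger_gap': np.float64(0.085)}
scene ['pixels', 'fovy', 'cx', 'cy', 'extrinsics', 'shot'] 50.49038717768388
lever_a_tip [0.492 0.029 0.106] 0.43 [300. 205.]
warmer_a [ 0.618 -0.289  0.003] 0.88 [187. 220.]
pot_a [ 0.699 -0.014  0.05 ] 0.73 [257. 266.]
pot_a [0.705 0.275 0.047] 0.71 [358. 310.]
yoghurt [ 0.693 -0.283  0.05 ] 0.98 [173. 231.]
honey_1 [0.357 0.152 0.002] 0.77 [347. 208.]
honey_1 [ 0.367 -0.168 -0.003] 0.61 [255. 179.]
mug [ 0.35  -0.457  0.   ] 0.69 [184. 150.]
mug [ 0.507 -0.529  0.003] 0.67 [142. 173.]
sugar [ 0.376 -0.3   -0.001] 0.88 [220. 169.]
sugar [ 0.26  -0.325 -0.001] 0.69 [228
[... 225 characters left out ...]
.]
warmer_a [ 0.648  0.282 -0.001] 0.82 [127. 336.]
warmer_a [0.624 0.    0.002] 0.68 [188. 243.]
warmer_a [ 0.694 -0.285  0.048] 0.53 [203. 159.]
pot_a [ 0.7   -0.018  0.045] 0.81 [163. 222.]
pot_a [0.707 0.27  0.048] 0.79 [102. 315.]
pot_a [ 0.352 -0.45   0.001] 0.62 [316. 161.]
yoghurt [ 0.692 -0.287  0.046] 0.61 [204. 160.]
yoghurt [0.487 0.027 0.105] 0.42 [229. 242.]
yoghurt [ 0.507 -0.529  0.004] 0.4 [278. 137.]
honey_1 [ 0.372 -0.162 -0.002] 0.89 [290. 223.]
honey_1 [ 0.35   0.151 -0.002] 0.76 [267. 324.]
honey_1 [ 0.647  0.279 -0.002] 0.32 [128. 336.]
mug [ 0.506 -0.528 -0.002] 0.67 [278. 138.]
sugar [ 0.257 -0.326  0.002] 0.98 [338. 192.]
sugar [ 0.351 -0.454  0.002] 0.7 [317. 160.]
```

View pics/scene0.png

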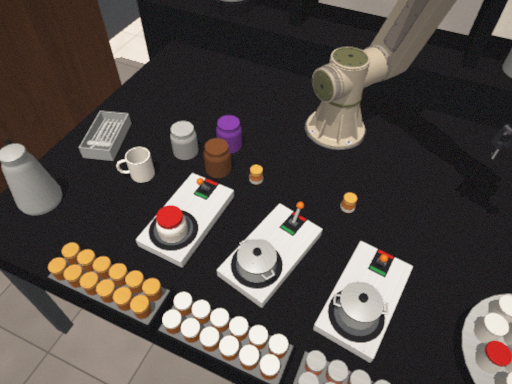

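View pics/side0.png

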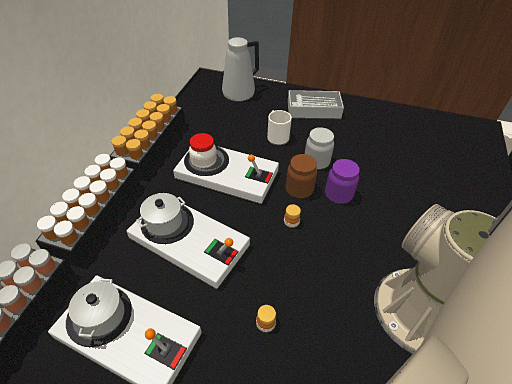

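The scene view shows three warmers:
- **Middle:** pot at (257,262), ball at (300,205) leaning to the red side, so it is off.
- **Left:** pot at (358,310), ball at (383,258), apparently on.
- **Right:** yoghurt at (170,222), ball at (200,181), apparently on.

Next I'll triangulate the balls and check the levers in a crop.

```bash
python3 - <<'E'
from h import *
P=[env.read_camera(n) for n in('scene','side')]
guess={'scene':[(300,205),(383,258),(200,181)],'side':[(229,242),(150,334),(252,158)]}
def P34(p):
    f=192/np.tan(np.radians(p['fovy'])/2)
    K=np.array([[f,0,p['cx']],[0,f,p['cy']],[0,0,1]])
    return K@np.diag([1,-1,-1])@np.asarray(p['extrinsics'])[:3]
uv=[]
for p,n in zip(P,('scene','side')):
    h=cv2.cvtColor(p['pixels'],cv2.COLOR_RGB2HSV); m=((h[...,0]>5)&(h[...,0]<16)&(h[...,1]>180)&(h[...,2]>120))
    r=[]
    for g in guess[n]:
        y,x=np.nonzero(m); k=np.hypot(x-g[0],y-g[1])<9; r.append((x[k].mean(),y[k].mean())); print(n,g,k.sum(),r[-1])
    uv.append(np.array(r))
X=cv2.triangulatePoints(P34(P[0]),P34(P[1]),uv[0].T,uv[1].T); X=(X[:3]/X[3]).T
print(X.round(4))
for x,u in zip(X,uv[0]): print(np.array(proj(P[0],x))-u)
b=[]
for p,n in zip(P,('scene','side')):
    for g in guess[n]:
        c=p['pixels'][max(0,g[1]-30):g[1]+30,g[0]-32:g[0]+32]; b.append(cv2.resize(c,(260,240),interpolation=cv2.INTER_CUBIC))
cv2.imwrite('pics/crop.png',cv2.cvtColor(np.vstack([np.hstack(b[:3]),np.hstack(b[3:])]),cv2.COLOR_RGB2BGR))
E
```

```text
scene (300, 205) 44 (np.float64(299.77272727272725), np.float64(204.63636363636363))
scene (383, 258) 53 (np.float64(383.50943396226415), np.float64(257.49056603773585))
scene (200, 181) 27 (np.float64(199.74074074074073), np.float64(181.07407407407408))
side (229, 242) 49 (np.float64(228.48979591836735), np.float64(242.20408163265307))
side (150, 334) 74 (np.float64(149.8108108108108), np.float64(333.81081081081084))
side (252, 158) 31 (np.float64(251.03225806451613), np.float64(157.6451612903226))
[[ 0.4892  0.0285  0.1047]
 [ 0.5626  0.2921  0.1045]
 [ 0.5318 -0.2803  0.1054]]
[-0.08591886 -0.1155192 ]
[-0.21668106 -0.1968846 ]
[-0.1670904  -0.30484796]
```

View pics/crop.png

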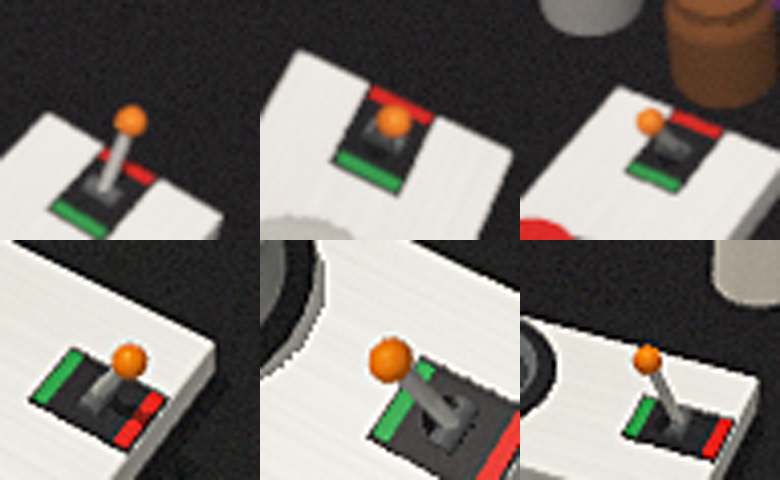

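The crop confirms it: the middle lever is off (push towards the plate), the left is on (leave it), and the yoghurt's lever is on (push towards the robot). I'll shut the fingers and head for the near side of the middle lever.

Request:
move_arm --targets '[[[-80,-72,0],[0,0,-1.1],1],[[-160,-144,0],[0,0,-1.1],1],[[-240,-216,0],[0,0,-1.1],1],[[-240,-216,0],[0,0,-1.1],1],[[-240,-216,0],[0,0,-1.1],1]]' --squeeze 20

```text
clock: 1.52
tcp_pos: [0.3603, 0.2409, 0.2061]
orientation: [0.001, 0.112, 0.994, 0.0]
wrist_force: [1.3, 0.3, -0.3]
finger_gap: -0.0
grip_force: 0.0
```

```bash
cat >> h.py <<'E'
from scipy.spatial.transform import Rotation as Ro
def go(X,dirdeg):
    s=env.get_state(); q=s['orientation']; R=Ro.from_quat([q[1],q[2],q[3],q[0]]).as_matrix()
    # want tool x along -dir, z down
    a=np.radians(dirdeg); x=np.array([-np.cos(a),-np.sin(a),0]); z=np.array([0,0,-1]); T=np.column_stack([x,np.cross(z,x),z])
    print('t',s['clock'],'tcp',s['tcp_pos'].round(4),'gap',s['finger_gap'],'F',np.round(s['wrist_force'],1))
    print('shift',(R.T@(np.array(X)-s['tcp_pos'])*1000).round(1),'turn',(Ro.from_matrix(R.T@T).as_rotvec(degrees=True)/10).round(2))
E
python3 -c "
from h import *
go([.447,.038,.205],-13)"
```

```text
t 1.525 tcp [0.3603 0.2409 0.2061] gap -4.507582862038453e-05 F [ 1.3  0.3 -0.3]
shift [-129.6 -178.5    1.1] turn [0.   0.01 0.01]
```

Request:
move_arm --targets '[[[-43,-60,0],[0,0,0],1],[[-86,-119,0],[0,0,0],1],[[-130,-178,0],[0,0,0],1],[[-130,-178,0],[0,0,0],1],[[-130,-178,0],[0,0,0],1]]'

```text
clock: 2.15
tcp_pos: [0.4477, 0.038, 0.2058]
orientation: [0.0, 0.114, 0.993, -0.0]
wrist_force: [-0.2, -0.2, 0.1]
finger_gap: -0.0003
grip_force: 0.0
```

```bash
python3 - <<'E'
from h import *
go([.447,.038,.088],-13)
s=env.get_state(); p=env.read_camera('wrist'); save(p,'w1.png')
q=s['orientation']; T=np.eye(4); T[:3,:3]=Ro.from_quat([q[1],q[2],q[3],q[0]]).as_matrix(); T[:3,3]=s['tcp_pos']
p['extrinsics']=np.linalg.inv(T@np.asarray(p['mount']))
print(proj(p,[.4892,.0285,.1047]))
for t in('lever_a_tip','warmer_a'):
  for d in env.landmark_of(t,p): print(t,np.round(d['centre'],4),d['confidence'])
E
```

```text
t 2.15 tcp [0.4477 0.038  0.2058] gap -0.00028523324203851637 F [-0.2 -0.2  0.1]
shift [ 7.000e-01 -1.000e-01  1.178e+02] turn [ 0.    0.   -0.01]
(np.float64(257.27052896179407), np.float64(222.97451432938075))
lever_a_tip [0.4896 0.0317 0.1057] 0.61
lever_a_tip [ 3.696e-01 -1.643e-01 -3.000e-04] 0.44
warmer_a [ 0.6148 -0.2856  0.0022] 0.72
warmer_a [6.445e-01 2.753e-01 3.000e-04] 0.61
```

View pics/w1.png

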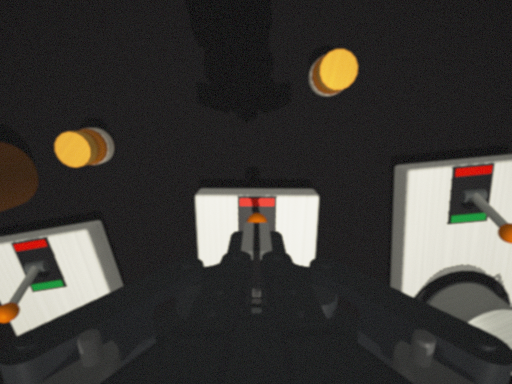

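The wrist view has the middle ball at (257,220), where it was predicted, with the warmer square to the tool. I'll descend and push.

Request:
move_arm --targets '[[[0,0,60],[0,0,0],1],[[0,0,117],[0,0,0],1],[[0,0,117],[0,0,0],1],[[-12,0,117],[0,0,0],1],[[-22,0,117],[0,0,0],1]]'

```text
clock: 2.92
tcp_pos: [0.4718, 0.0351, 0.0916]
orientation: [0.003, 0.112, 0.994, 0.0]
wrist_force: [0.5, -0.5, 0.0]
finger_gap: 0.0002
grip_force: 0.0
```

Request:
move_arm --targets '[[[-10,0,0],[0,0,0],1],[[-20,0,0],[0,0,0],1],[[-30,0,0],[0,0,0],1],[[-39,0,0],[0,0,0],1],[[-39,0,0],[0,0,0],1]]'

```text
clock: 3.55
tcp_pos: [0.5071, 0.0262, 0.0887]
orientation: [0.0, 0.112, 0.994, 0.0]
wrist_force: [0.8, -0.8, 0.3]
finger_gap: -0.0001
grip_force: 0.0
```

```bash
python3 - <<'E'
from h import *
go([.447,.038,.2],-13)
p=env.read_camera('side'); save(p,'s1.png')
for d in env.landmark_of('lever_a_tip',p): print(np.round(d['centre'],4),d['confidence'])
cv2.imwrite('pics/s1c.png',cv2.cvtColor(cv2.resize(p['pixels'][120:360,100:350],None,fx=2.4,fy=2.4),cv2.COLOR_RGB2BGR))
E
```

```text
t 3.55 tcp [0.5071 0.0262 0.0887] gap -9.499517355913871e-05 F [ 0.8 -0.8  0.3]
shift [  61.2   -1.9 -111.4] turn [0.   0.   0.01]
[ 0.6916 -0.2864  0.0466] 0.62
[0.4889 0.0254 0.1025] 0.51
```

View pics/s1c.png

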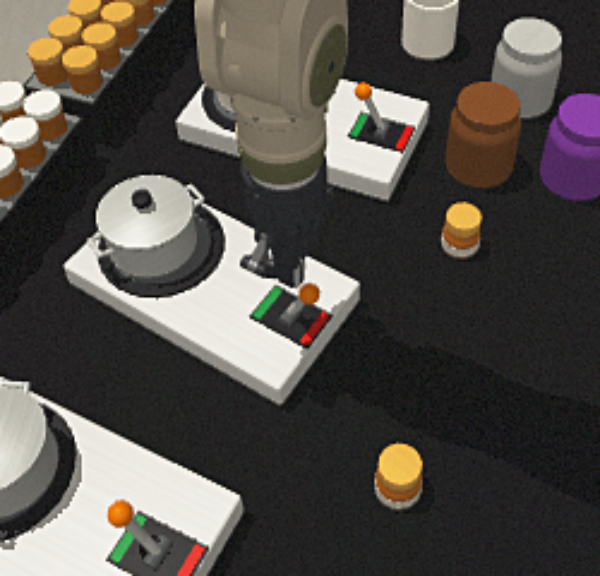

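The ball at crop (309,293) still leans to red, although the reported TCP should already have pushed it. I'll project the TCP and look at it enlarged from both cameras.

```bash
python3 - <<'E'
from h import *
s=env.get_state(); print(s['tcp_pos'],s['clock'],s['joint_pos'])
b=[]
for n in('scene','side'):
    p=env.read_camera(n); u=np.array(proj(p,s['tcp_pos'])); v=proj(p,s['tcp_pos']+[0,0,.1]); print(n,u,v)
    x,y=u.astype(int); c=p['pixels'][y-45:y+30,x-45:x+45]
    c=cv2.resize(c,(400,333),interpolation=cv2.INTER_CUBIC); cv2.circle(c,(200,200),3,(0,255,255),-1); b.append(c)
cv2.imwrite('pics/z.png',cv2.cvtColor(np.hstack(b),cv2.COLOR_RGB2BGR))
E
```

```text
[0.50595971 0.02649299 0.08851156] 3.65 [-1.06309398e-01  2.51374103e-01 -3.36104246e-01  9.84042521e-01
  9.34570877e-05  1.18525504e-01]
scene [296.50596362 211.79982701] (np.float64(299.7516317085912), np.float64(189.75581609793196))
side [222.52830159 243.722461  ] (np.float64(220.68149840809536), np.float64(218.52604551132617))
```

View pics/z.png

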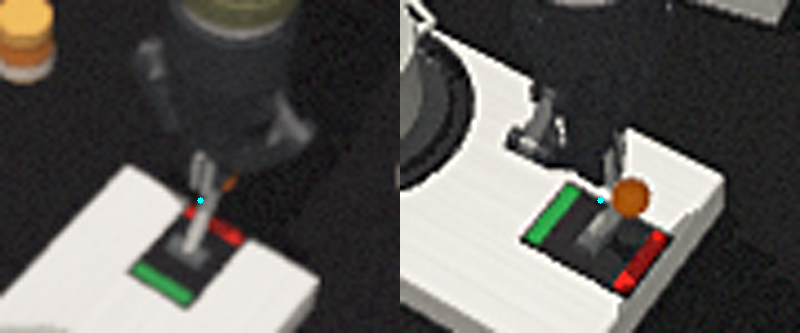

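The ball at zoom (630,198) hasn't moved, and the finger at (610,150) now seems to be on its plate side, possibly having passed beside it. The wrist camera should show how they sit.

```bash
python3 - <<'E'
from h import *
s=env.get_state(); print(s['tcp_pos'],s['wrist_force'],s['finger_gap'])
p=env.read_camera('wrist')
q=s['orientation']; T=np.eye(4); T[:3,:3]=Ro.from_quat([q[1],q[2],q[3],q[0]]).as_matrix(); T[:3,3]=s['tcp_pos']
M=np.asarray(p['mount']); print(M.round(3),p['fovy'])
p['extrinsics']=np.linalg.inv(T@M)
for X in ([.4892,.0285,.1047],[.5398,.0171,.1047],s['tcp_pos'],[.5145,.0226,.05]): print(X,proj(p,X))
save(p,'w2.png')
E
```

```text
[0.50576378 0.02658868 0.08861934] [-0.91682608 -0.3124876  -0.78703615] 0.000337968398400151
[[-0.001  0.966  0.259  0.065]
 [ 1.     0.001  0.001 -0.001]
 [ 0.001  0.259 -0.966 -0.169]
 [ 0.     0.     0.     1.   ]] 70.6499395881255
[0.4892, 0.0285, 0.1047] (np.float64(254.48251000963543), np.float64(202.9951567912266))
[0.5398, 0.0171, 0.1047] (np.float64(254.9705823571307), np.float64(280.29243387614116))
[0.50576378 0.02658868 0.08861934] (np.float64(257.46710095346344), np.float64(219.56339438380152))
[0.5145, 0.0226, 0.05] (np.float64(254.8862615194058), np.float64(213.38590456647717))
```

View pics/w2.png

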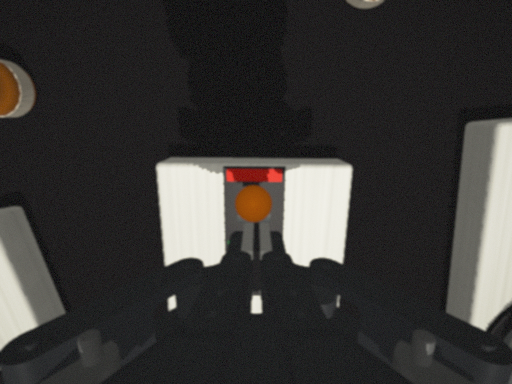

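The wrist view shows the ball at (254,203), laterally aligned, still on the robot side of the tips at (257,220). So the first stroke didn't carry it over. I'll lift, go back, and repeat lower and in smaller steps, watching the ball.

Request:
move_arm --targets '[[[0,0,-35],[0,0,0],1],[[0,0,-70],[0,0,0],1],[[32,0,-70],[0,0,0],1],[[64,0,-70],[0,0,0],1],[[64,0,-70],[0,0,0],1]]'

```text
clock: 4.42
tcp_pos: [0.4415, 0.0413, 0.1589]
orientation: [-0.0, 0.112, 0.994, 0.0]
wrist_force: [0.2, -0.6, -0.2]
finger_gap: 0.0003
grip_force: 0.0
```

Request:
move_arm --targets '[[[0,0,40],[0,0,0],1],[[0,0,80],[0,0,0],1],[[0,0,80],[0,0,0],1],[[0,0,80],[0,0,0],1],[[-10,0,80],[0,0,0],1]]'

```text
clock: 5.05
tcp_pos: [0.4551, 0.0384, 0.0805]
orientation: [0.001, 0.112, 0.994, 0.0]
wrist_force: [-0.7, -0.9, 0.1]
finger_gap: 0.0001
grip_force: 0.0
```

```bash
cat >> h.py <<'E'
def ball():
    s=env.get_state(); p=env.read_camera('wrist')
    q=s['orientation']; T=np.eye(4); T[:3,:3]=Ro.from_quat([q[1],q[2],q[3],q[0]]).as_matrix(); T[:3,3]=s['tcp_pos']
    p['extrinsics']=np.linalg.inv(T@np.asarray(p['mount']))
    h=cv2.cvtColor(p['pixels'],cv2.COLOR_RGB2HSV); m=((h[...,0]>5)&(h[...,0]<16)&(h[...,1]>180)&(h[...,2]>60)).astype(np.uint8)
    n,l,st,c=cv2.connectedComponentsWithStats(m)
    print('tcp',s['tcp_pos'].round(4),'px',np.round(proj(p,s['tcp_pos'])),'F',s['wrist_force'].round(1),[(c[i].round(),st[i,4]) for i in range(1,n) if st[i,4]>30])
    return p
E
python3 - <<'E'
from h import *
p=ball(); print('ball off',proj(p,[.4892,.0285,.1047]),'up',proj(p,[.5145,.0226,.11]),'on',proj(p,[.5398,.0171,.1047]))
E
```

```text
tcp [0.4551 0.0384 0.0805] px [257. 220.] F [-0.7 -0.9  0.1] [(array([355.,  49.]), np.int32(515)), (array([  9., 155.]), np.int32(734)), (array([256., 302.]), np.int32(55))]
ball off (np.float64(254.2879408728016), np.float64(288.2236257873854)) up (np.float64(254.16873355871567), np.float64(330.0329221355141)) on (np.float64(254.76506773171795), np.float64(356.4866731011713))
```

Request:
move_arm --targets '[[[-6,0,0],[0,0,0],1],[[-12,0,0],[0,0,0],1],[[-18,0,0],[0,0,0],1],[[-24,0,0],[0,0,0],1],[[-24,0,0],[0,0,0],1]]'

```text
clock: 5.72
tcp_pos: [0.4756, 0.0333, 0.0793]
orientation: [-0.001, 0.112, 0.994, -0.0]
wrist_force: [-3.6, -0.2, 4.0]
finger_gap: -0.0003
grip_force: 2.0
```

```bash
cat >> h.py <<'E'
def tri():
    P=[env.read_camera(n) for n in('scene','side')]
    g={'scene':[(300,205),(297,212)],'side':[(229,242),(213,240)]}
    for p,n in zip(P,('scene','side')):
        h=cv2.cvtColor(p['pixels'],cv2.COLOR_RGB2HSV); m=((h[...,0]>5)&(h[...,0]<16)&(h[...,1]>180)&(h[...,2]>60))
        y,x=np.nonzero(m); k=np.hypot(x-g[n][0][0],y-g[n][0][1])<28
        print(n,'n',k.sum(),'orange',x[k].mean().round(1),y[k].mean().round(1),'| off',np.round(proj(p,[.4892,.0285,.1047]),1),'up',np.round(proj(p,[.5145,.0226,.11]),1),'on',np.round(proj(p,[.5398,.0171,.1047]),1))
    return P
E
python3 - <<'E'
from h import *
p=ball(); tri()
E
```

```text
tcp [0.4756 0.0333 0.0793] px [257. 220.] F [-3.6 -0.2  4. ] [(array([363.,  24.]), np.int32(586)), (array([  7., 130.]), np.int32(508))]
scene n 43 orange 298.3 205.8 | off [299.7 204.5] up [294.8 209. ] on [289.7 215.9]
side n 0 orange nan nan | off [228.4 242.4] up [219.5 236.5] on [210.9 233.4]h.py:28: RuntimeWarning: Mean of empty slice.
  print(n,'n',k.sum(),'orange',x[k].mean().round(1),y[k].mean().round(1),'| off',np.round(proj(p,[.4892,.0285,.1047]),1),'up',np.round(proj(p,[.5145,.0226,.11]),1),'on',np.round(proj(p,[.5398,.0171,.1047]),1))
  ret = ret.dtype.type(ret / rcount)
```

It's in contact (about 4 N) and the ball is starting to move, so I'll continue gently.

Request:
move_arm --targets '[[[-5,0,0],[0,0,0],1],[[-10,0,0],[0,0,0],1],[[-15,0,0],[0,0,0],1],[[-15,0,0],[0,0,0],1]]'

```text
clock: 6.38
tcp_pos: [0.4928, 0.0296, 0.0788]
orientation: [0.001, 0.112, 0.994, 0.0]
wrist_force: [0.6, -0.4, -0.9]
finger_gap: -0.0
grip_force: 0.0
```

```bash
python3 - 2>/dev/null <<'E'
from h import *
p=ball(); tri()
E
```

```text
tcp [0.4928 0.0296 0.0788] px [257. 220.] F [ 0.6 -0.4 -0.9] [(array([376.,   5.]), np.int32(346)), (array([  4., 109.]), np.int32(261)), (array([255., 298.]), np.int32(36))]
scene n 46 orange 294.5 209.7 | off [299.7 204.5] up [294.8 209. ] on [289.7 215.9]
side n 2 orange 218.0 231.5 | off [228.4 242.4] up [219.5 236.5] on [210.9 233.4]
```

It's at upright. I'll push on past it.

Request:
move_arm --targets '[[[-5,0,0],[0,0,0],1],[[-10,0,0],[0,0,0],1],[[-15,0,0],[0,0,0],1],[[-20,0,0],[0,0,0],1],[[-20,0,0],[0,0,0],1]]'

```text
clock: 7.15
tcp_pos: [0.5116, 0.0252, 0.0788]
orientation: [0.0, 0.112, 0.994, 0.0]
wrist_force: [0.3, 0.3, -0.9]
finger_gap: 0.0001
grip_force: 0.0
```

```bash
python3 - 2>/dev/null <<'E'
from h import *
p=ball(); tri()
E
```

```text
tcp [0.5116 0.0252 0.0788] px [257. 220.] F [ 0.3  0.3 -0.9] [(array([ 2., 85.]), np.int32(98)), (array([255., 298.]), np.int32(35))]
scene n 37 orange 290.0 216.2 | off [299.7 204.5] up [294.8 209. ] on [289.7 215.9]
side n 0 orange nan nan | off [228.4 242.4] up [219.5 236.5] on [210.9 233.4]
```

It snapped on: the ball sits at (290,216) and "on" was predicted at (289.7,215.9). I'll back away horizontally, lift, and head for the yoghurt lever.

Request:
move_arm --targets '[[[20,0,0],[0,0,0],1],[[45,0,0],[0,0,0],1],[[45,0,-50],[0,0,0],1],[[45,0,-110],[0,0,0],1],[[45,0,-120],[0,0,0],1]]'

```text
clock: 7.92
tcp_pos: [0.4695, 0.0353, 0.2031]
orientation: [0.004, 0.112, 0.994, 0.0]
wrist_force: [0.2, -0.4, 0.2]
finger_gap: -0.0003
grip_force: 0.0
```

```bash
python3 - 2>/dev/null <<'E'
from h import *
p=ball(); P=tri()
for q in P:
  for t in('warmer_c',):
    for d in env.landmark_of(t,q): print(np.round(d['centre'],3),d['confidence'])
  for d in env.landmark_of('yoghurt',q): print('y',np.round(d['centre'],3),d['confidence'])
go([.58,-.28,.2],2)
E
```

```text
tcp [0.4695 0.0353 0.2031] px [257. 220.] F [ 0.2 -0.4  0.2] [(array([320.,  61.]), np.int32(131)), (array([ 91., 126.]), np.int32(251)), (array([508., 214.]), np.int32(107)), (array([  3., 294.]), np.int32(105))]
scene n 35 orange 289.9 216.4 | off [299.7 204.5] up [294.8 209. ] on [289.7 215.9]
side n 39 orange 211.1 233.3 | off [228.4 242.4] up [219.5 236.5] on [210.9 233.4]
[ 0.624 -0.006 -0.   ] 0.89
[ 0.614 -0.289  0.001] 0.6
y [ 0.693 -0.284  0.051] 0.86
[ 0.616 -0.283  0.004] 0.64
y [ 0.691 -0.285  0.05 ] 0.88
t 8.275 tcp [0.4661 0.0355 0.1971] gap -0.0001190214046424333 F [-0.2  0.7  0.3]
shift [-181.4 -282.2   -3.4] turn [ 0.   -0.02 -1.49]
```

Request:
move_arm --targets '[[[-30,-52,0],[0,0,-0.5],1],[[-60,-104,0],[0,0,-1.0],1],[[-90,-156,0],[0,0,-1.0],1],[[-120,-208,0],[0,0,-1.0],1],[[-150,-250,0],[0,0,-1.0],1]]'

```text
clock: 8.9
tcp_pos: [0.5574, -0.2438, 0.1972]
orientation: [-0.001, 0.026, 1.0, 0.001]
wrist_force: [0.5, 0.5, 0.8]
finger_gap: 0.0001
grip_force: 0.0
```

```bash
python3 -c "
from h import *
go([.574,-.2825,.160],-3)"
```

```text
t 8.9 tcp [ 0.5574 -0.2438  0.1972] gap 0.00013200215353320523 F [0.5 0.5 0.8]
shift [-18.6 -37.8  37.1] turn [ 0.01 -0.01  0.01]
```

Request:
move_arm --targets '[[[-9,-19,0],[0,0,0],1],[[-18,-38,20],[0,0,0],1],[[-18,-38,37],[0,0,0],1],[[-18,-38,37],[0,0,0],1]]'

```text
clock: 9.4
tcp_pos: [0.5721, -0.2795, 0.158]
orientation: [-0.003, 0.025, 1.0, 0.002]
wrist_force: [0.0, -0.4, 1.0]
finger_gap: -0.0001
grip_force: 0.0
```

```bash
python3 - <<'E'
from h import *
p=ball(); print(proj(p,[.5318,-.2803,.1054]))
go([.574,-.2825,.079],-3)
save(p,'w3.png')
E
```

```text
tcp [ 0.5721 -0.2795  0.158 ] px [258. 220.] F [ 0.  -0.4  1. ] [(array([251., 149.]), np.int32(464))]
(np.float64(253.6085994215033), np.float64(150.5196360643347))
t 9.45 tcp [ 0.5727 -0.2796  0.1596] gap 0.00023618658479988125 F [-0.1  0.   0.7]
shift [-1.7 -3.  80.6] turn [ 0.01 -0.02  0.01]
```

View pics/w3.png

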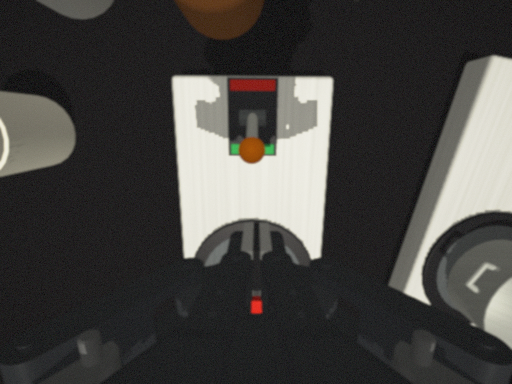

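The wrist view shows the warmer square to the tool, with the ball at (251,149) ahead of the tips and the jar clear behind. I'll descend and push towards the red side.

Request:
move_arm --targets '[[[-2,-3,40],[0,0,0],1],[[-2,-3,81],[0,0,0],1],[[-2,-3,81],[0,0,0],1],[[-2,-3,81],[0,0,0],1],[[8,-3,81],[0,0,0],1]]'

```text
clock: 10.07
tcp_pos: [0.5672, -0.284, 0.0832]
orientation: [0.002, 0.025, 1.0, -0.001]
wrist_force: [0.5, -0.0, -0.0]
finger_gap: 0.0
grip_force: 0.0
```

Request:
move_arm --targets '[[[6,0,0],[0,0,0],1],[[12,0,0],[0,0,0],1],[[17,0,0],[0,0,0],1],[[22,0,0],[0,0,0],1],[[22,0,0],[0,0,0],1]]'

```text
clock: 10.7
tcp_pos: [0.5464, -0.2826, 0.0832]
orientation: [0.003, 0.025, 1.0, -0.001]
wrist_force: [5.3, 2.4, 6.8]
finger_gap: -0.0001
grip_force: 3.9
```

```bash
python3 -c "
from h import *
p=ball()
print([np.round(proj(p,x)) for x in ([.5318,-.2803,.105],[.5058,-.279,.11],[.4798,-.2776,.105])])"
```

```text
tcp [ 0.5464 -0.2826  0.0832] px [258. 220.] F [5.3 2.4 6.8] [(array([257., 203.]), np.int32(1007))]
[array([261., 210.]), array([261., 166.]), array([261., 115.])]
```

Request:
move_arm --targets '[[[5,0,0],[0,0,0],1],[[10,0,0],[0,0,0],1],[[15,0,0],[0,0,0],1],[[20,0,0],[0,0,0],1],[[20,0,0],[0,0,0],1]]'

```text
clock: 11.38
tcp_pos: [0.5267, -0.2824, 0.0847]
orientation: [0.004, 0.025, 1.0, -0.002]
wrist_force: [-0.5, 0.3, 0.8]
finger_gap: -0.0002
grip_force: 0.2
```

```bash
python3 -c "
from h import *
p=ball()
print([np.round(proj(p,x)) for x in ([.5318,-.2803,.105],[.5058,-.279,.11],[.4798,-.2776,.105])])"
```

```text
tcp [ 0.5267 -0.2824  0.0847] px [258. 220.] F [-0.5  0.3  0.8] [(array([403.,   5.]), np.int32(315)), (array([153.,  17.]), np.int32(50)), (array([243.,  26.]), np.int32(41)), (array([230.,  32.]), np.int32(64)), (array([259., 201.]), np.int32(1100))]
[array([262., 240.]), array([262., 201.]), array([262., 153.])]
```

Request:
move_arm --targets '[[[5,0,0],[0,0,0],1],[[10,0,0],[0,0,0],1],[[15,0,0],[0,0,0],1],[[19,0,0],[0,0,0],1],[[19,0,0],[0,0,0],1]]'

```text
clock: 12.05
tcp_pos: [0.5043, -0.2801, 0.0807]
orientation: [-0.0, 0.025, 1.0, 0.0]
wrist_force: [-1.0, -0.4, 0.3]
finger_gap: -0.0001
grip_force: 0.0
```

```bash
python3 -c "
from h import *
p=ball()
print([np.round(proj(p,x)) for x in ([.5318,-.2803,.105],[.5058,-.279,.11],[.4798,-.2776,.105])])"
```

```text
tcp [ 0.5043 -0.2801  0.0807] px [258. 220.] F [-1.  -0.4  0.3] [(array([387.,  27.]), np.int32(696)), (array([120.,  16.]), np.int32(134)), (array([135.,  12.]), np.int32(46)), (array([257., 192.]), np.int32(1173))]
[array([260., 277.]), array([260., 241.]), array([260., 194.])]
```

Off: the ball is at row 192, with 194 predicted for off. I'll back away towards the plate, lift clear, and check all three.

Request:
move_arm --targets '[[[-20,0,0],[0,0,0],1],[[-45,0,0],[0,0,0],1],[[-45,0,-50],[0,0,0],1],[[-45,0,-110],[0,0,0],1],[[-45,0,-120],[0,0,0],1]]'

```text
clock: 12.72
tcp_pos: [0.5522, -0.2838, 0.206]
orientation: [0.004, 0.025, 1.0, -0.002]
wrist_force: [0.4, -0.7, -0.2]
finger_gap: 0.0001
grip_force: 0.0
```

Request:
move_arm --targets '[[[60,0,0],[0,0,0],1],[[110,40,0],[0,0,0],1],[[120,80,0],[0,0,0],1],[[130,130,0],[0,0,0],1],[[130,130,0],[0,0,0],1]]'

```text
clock: 13.35
tcp_pos: [0.425, -0.1431, 0.2004]
orientation: [-0.001, 0.023, 1.0, 0.001]
wrist_force: [0.4, -0.5, -0.1]
finger_gap: 0.0001
grip_force: 0.0
```

```bash
python3 - 2>/dev/null <<'E'
from h import *
s=env.get_state(); print(s['clock'],s['tcp_pos'],s['wrist_force'])
b=[]
for n in('scene','side'):
    p=env.read_camera(n); b.append(p['pixels'])
    o=cv2.imread(f'pics/{n}0.png')[...,::-1]
    for t in('pot_a','yoghurt','honey_1','mug','sugar'):
        print(n,t,[np.round(d['centre'],3).tolist() for d in env.landmark_of(t,p) if d['confidence']>.5])
cv2.imwrite('pics/end.png',cv2.cvtColor(cv2.resize(np.hstack([b[0][100:370,120:440],b[1][100:370,40:360]]),(800,338),interpolation=cv2.INTER_CUBIC),cv2.COLOR_RGB2BGR))
E
```

```text
13.35 [ 0.42499061 -0.14314154  0.20041965] [ 0.43554678 -0.52527297 -0.05350669]
scene pot_a [[0.699, -0.015, 0.049], [0.709, 0.272, 0.051]]
scene yoghurt [[0.691, -0.282, 0.048]]
scene honey_1 []
scene mug [[0.508, -0.529, 0.005]]
scene sugar [[0.257, -0.325, -0.001], [0.352, -0.453, 0.001], [0.377, -0.303, 0.001]]
side pot_a [[0.707, 0.269, 0.048], [0.698, -0.019, 0.047]]
side yoghurt []
side honey_1 [[0.352, 0.151, -0.001], [0.371, -0.166, -0.001]]
side mug []
side sugar [[0.258, -0.33, -0.001], [0.378, -0.306, -0.004], [0.352, -0.451, 0.0]]
```

View pics/end.png

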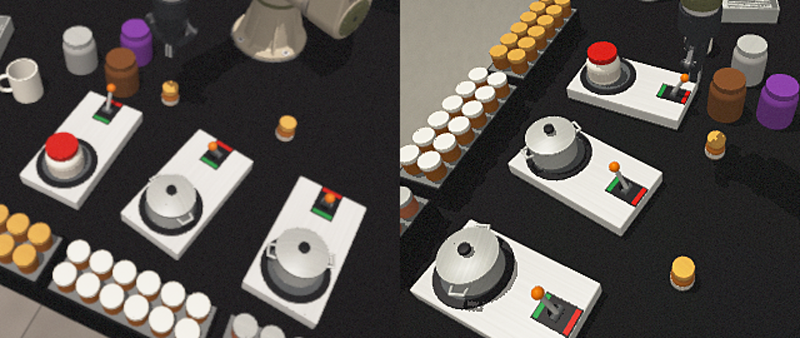

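The yoghurt lever leans to red (110,90), both pot levers lean to green (212,147 and 330,198), and nothing else has moved. Handing in.

```bash
python3 -c "
from workcell import env
print(env.hand_in())"
```

```text
the job is handed in; nothing more can be done
None
```

I've handed the job in: both pot warmers are on and the yoghurt warmer is off. My first push on the middle lever failed and I repeated it; the last pictures show nothing else moved, and the arm finished clear at 13.4 s.

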